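# Assemble the slide spinner's rotor stack

### The job

Get the slide spinner ready to run: set the aluminium rotor on the spindle and turn it until it drops fully home over the drive bar, lay the blue collar on top of it, then put the red lock knob on over the head of the spindle and give it a quarter turn, so that its bar stands across the rotor's black grip and it cannot lift off. Leave all three seated flat on one another, and do not knock over the small dropper bottle beside the spinner.

Things in the scene. Friction and masses are not known exactly. Their poses are not given: they have to be found in the camera images.
- spinner: White round slide spinner, 140 mm across, 50 mm high, fixed; origin mid underside, control panel towards its -x. On top a dark hub disc (88 mm across) with drive bar, spindle and head in one piece, held by a stiff brake (0.6 N m) at an unmeasured angle that differs every time: bar and head point within 0.6 rad either side of the spinner's own x axis.
- seat (a point): Point on the spindle axis at the hub disc's top, 60 mm above the table, where the rotor's underside rests when home. A steel drive bar lies here across the hub, centred on the axis: 60 mm long, 8 mm wide, 7 mm high. The spindle, 20 mm thick, rises from here to 54 mm. The point's axes are the spinner's, not the hub's.
- head_top (a point): Top of the spindle's hammer head on the axis, 76 mm above the seat. The head is 8 mm high, 20 mm long, 9 mm wide, parallel to the drive bar; below it a neck 9 mm thick and 14 mm long. The point's axes are the spinner's, not the hub's.
- rotor: Aluminium rotor, 136 mm across, with two glass slides; origin mid underside. A slot along its x underneath (12 mm wide, 8 deep) must drop over the drive bar, either way round; until they agree within about 0.08 rad it stands 7 mm high. Disc 8 to 14 mm high, clips to 17.5 mm. Black grip block from 14 to 34 mm high, 56 mm long in x, 36 mm wide in y. Bore 23 mm through. 0.24 to 0.4 kg.
- collar: Blue clamping collar, a plain ring 64 mm across, 24 mm high, bore 23 mm; origin at the middle of its underside, z up. It rests on the rotor's grip block, 34 mm above the seat when the rotor is home.
- lock_knob: Red lock knob, 60 mm across; origin mid underside, z up. Grip bar on top, 26 to 48 mm high, 60 mm long in x, 16 mm wide. Underneath a slot, 24 mm long in x, 13 mm wide, through an 8 mm floor, hollow above. It passes the spindle's head only with bar and head parallel, rests on the collar 58 mm above the seat, and after a quarter turn either way is caught under the head.
- oil_bottle: Small amber dropper bottle, 29 mm across, 77 mm high, bystander; origin at its underside, z up.
Things that resemble listed ones, but are neither listed nor needed, are in the scene too. There is more than one size of the lock_knob; the job needs the larger.

How it is judged:
By the outcome, as a careful person would: the job done as asked, in the order asked, and still so for the second after the job is handed in, with the robot touching nothing.
It also fails if it takes over 72 s, if anything falls off the work surface, if the arm or the gripper's body presses on something with over 40 N, if the wrist force passes 120 N, or if a joint passes its speed limit or range.

### The arm

A 7-joint arm with a two-finger parallel gripper is mounted at the origin on a cart in front of the work surface, level with it; the furniture and walls round the work are solid. World frame = base frame: x ahead of the robot, y to its left, z up, the work surface at z = 0. Lengths are in m, angles in rad, forces in N, time in s.
With the tool pointing down it reaches from about 0.4 to 0.875 m from the base axis. Payload 19.3 kg.
Tool frame: the origin (TCP) lies at the very end of the fingers, on their centre line; the grasp point (between the pads) lies 19 mm behind it; z points along the fingers, y is the line along which they close (so a half turn about z gives the same grasp; the last joint's range is limited). The gripper opens to 85 mm and grips with 20 to 120 N. Pads are 22 mm wide; open, the fingers measure 114 mm over their backs; the gripper's body (76 mm by 85 mm) begins 54 mm behind the grasp point. The pads swing forward as they close: fully open they stand 13 mm farther back than shut.
Start: joints at [1.096, 0.521, -0.036, 1.599, 0.021, 1.021, -0.113], TCP at [0.246, -0.574, 0.231] pointing down, gripper open.
Joint ranges: [-2.91, 2.91], [-0.3, 2.13], [-1.5, 1.42], [0.17, 2.43], [-1.26, 4.41], [0.16, 1.93], [-2.52, 2.52]. Speed limits (rad/s): [1.89, 1.89, 2.39, 2.39, 3.01, 3.01, 3.01].

### API

Orientations are given as [roll, pitch, yaw] about the fixed x, y, z axes, in that order (R = Rz(yaw) Ry(pitch) Rx(roll)).
In Python, from workcell import monitor, optics, job_done gives the robot as it stands.
- The arm moves only by the shell command python3 -m handwheel 'ROWS' [FORCE]. ROWS is JSON, a list of rows, each an object of numbers: "dx", "dy", "dz": the shift along the tool's x, y, z in cm; "wx", "wy", "wz": the turn, a rotation vector about the tool's x, y, z in rad; "claw": the opening in per cent of the stroke, from 0 (shut) to 100 (fully open). A call has 1 to 8 rows; each row shifts and turns the commanded pose from where the row before left it, along the tool's axes as they then stand; what a row does not reach is not made up. A row lasts 1/8 s, in which the tool goes at most 62.5 mm and 10.7 degrees, less where a joint would pass 70% of its speed; a pose out of reach is approached as far as the arm can. A call with a gripper value outside its range is refused whole. The fingers move at their own pace and stop on an object; FORCE is the grip in N (left out, the last holds). Time passes only in rows, so rows that do not move let the fingers close. It gives the time, the measured TCP pose, the force, the opening and the grip force at its end, in the units of the state.
- monitor.observe(): the state, without advancing time (a new reading comes with each control period).
- optics.grab_frame(name): name is "scene" or "top" or "wrist"; returns a dict with "frame" (420x560x3 uint8, blue, green, red), "fovy" (degrees; the focal length in pixels is half the picture's height over the tangent of half this angle, whatever the lens; pixels are square), "cx", "cy" (the principal point, pixels), "R" (3x3) and "t" (3): a world point X has camera coordinates R X + t. Camera axes: x right, y down, z forward; pixel columns grow to the right and rows downward; lengths in m; the calibration is good to about 2 mm. A picture is of the moment at which its call begins. There is no depth.
- job_done(): hands the job in; it is judged then, once.
Trained networks look in the newest picture that a camera, given by its name, has taken for a name from the list of things; names that differ only in an ending like _2 or _b are one class to them, and where a whole thing is asked for, a point or a joint stands for the part that bears it (a point fixed in the world has none). Each returns a list of dicts, best first, with "p" (0 to 1); they miss things now and then, are a little off and sometimes report something else, mostly with a low value. They report only what shows in the picture. A call takes as long as a camera call. They do not tell look-alikes from the thing itself.
- optics.masks_of(name, camera): "region" (420x560 bool, what is visible of it) and "rect" ([left, top, width, height] in pixels, round what is visible of it).
The state is a dict: "clock": time; "qpos": joint angles; "qd": joint speeds; "joint_efforts": joint torques, N m; "position": TCP position; "tool_rot": TCP orientation; "force": force on the tool from outside, world axes, zero at the start; "moment": the same for the moment, N m; "grip_width": finger opening in m; "finger_force": force on a finger pad.
Only numpy, scipy, OpenCV 4.12 (cv2) and the standard library are available. Lean on these libraries where they do the work, as an engineer would, in place of code of your own. Each camera call takes 0.05 s, during which the arm holds its last target. There are 200 camera calls.

## Working session

There is one attempt and no reset: what is moved stays moved. The work goes in short steps, Python scripts to look and compute and a shell command to move; the robot and the scene stay as the last step left them, time stands still between calls to the robot, and variables do not carry over. Pictures are saved under pics/ and viewed, at most 10 in all, crops included, and the job is handed in when it is done.

```bash
mkdir -p pics; ls; python3 - <<'E'
from workcell import monitor, optics
import cv2,numpy as np
s=monitor.observe();print(s)
ims=[]
for c in ["scene","top"]:
    f=optics.grab_frame(c);cv2.imwrite(f"pics/{c}0.png",f["frame"])
    print(c,f["fovy"],f["cx"],f["cy"],f["R"],f["t"])
    for n in ["spinner","rotor","collar","lock_knob","oil_bottle"]:
        for d in optics.masks_of(n,c)[:4]:
            ys,xs=np.nonzero(d["region"]);print(n,round(d["p"],2),d["rect"],xs.mean().round(1),ys.mean().round(1))
E
```

```text
pics
{'clock': 0.0, 'qpos': array([ 1.09586722,  0.52202562, -0.03634599,  1.60000223,  0.02119771,
        1.02106678, -0.11279015]), 'qd': array([-0.00114627,  0.00017877,  0.00153376,  0.00040329, -0.00019529,
       -0.00049407, -0.00051666]), 'joint_efforts': array([-7.76868674e-04, -9.27117920e+01,  1.97945796e+00, -3.69941032e+01,
        1.78076571e-02,  8.11851409e-03, -1.24710973e-04]), 'position': array([ 0.24595437, -0.57421351,  0.23072034]), 'tool_rot': array([-3.14047753e+00,  6.73055814e-05,  4.04743837e-01]), 'force': array([ 0.57066276, -0.55327716, -0.30655589]), 'moment': array([-0.01140099, -0.00517068,  0.00516872]), 'finger_force': 0.0, 'grip_width': 0.08520749591320313}
scene 45.03737537782875 283.0086411102076 205.75721087855024 [[-0.86566385 -0.50048047 -0.0120582 ]
 [-0.2475624   0.44888689 -0.85861133]
 [ 0.43513097 -0.74028363 -0.51248529]] [0.36365412 0.31141735 0.61958995]
spinner 0.68 [182.8, 203.7, 83.0, 93.9] 221.6 260.2
rotor 0.98 [280.6, 191.1, 66.3, 29.9] 312.1 204.3
collar 0.73 [319.0, 240.5, 28.1, 25.1] 331.5 251.7
lock_knob 0.61 [290.7, 266.0, 26.5, 29.6] 303.4 281.3
lock_knob 0.57 [259.7, 283.5, 34.9, 51.3] 275.1 311.3
oil_bottle 0.71 [238.6, 191.9, 11.1, 33.0] 244.7 209.0
top 45.12185956052962 277.4726767029929 206.73398698206094 [[-0.02027101 -0.99974836 -0.00960729]
 [-0.99388027  0.02119382 -0.10841048]
 [ 0.10858681  0.0073509  -0.99405979]] [-0.17435594  0.55280627  1.11040029]
spinner 0.96 [203.8, 151.2, 66.3, 69.7] 236.7 184.3
rotor 0.95 [331.9, 171.1, 59.5, 59.1] 359.8 200.6
collar 0.61 [283.4, 237.1, 25.5, 32.0] 297.7 252.1
lock_knob 0.75 [243.2, 241.4, 19.1, 18.7] 251.8 251.1
lock_knob 0.68 [197.2, 236.1, 26.6, 34.4] 209.6 251.8
oil_bottle 0.67 [303.1, 152.3, 8.8, 8.9] 306.0 158.1
```

```bash
python3 - <<'E'
import cv2
a=cv2.imread("pics/top0.png")[130:300,170:410];cv2.imwrite("pics/t1.png",cv2.resize(a,None,fx=3.3,fy=3.3,interpolation=cv2.INTER_CUBIC))
a=cv2.imread("pics/scene0.png")[170:350,160:400];cv2.imwrite("pics/s1.png",cv2.resize(a,None,fx=3.3,fy=3.3,interpolation=cv2.INTER_CUBIC))
E
```

```text
(no output)
```

View pics/t1.png

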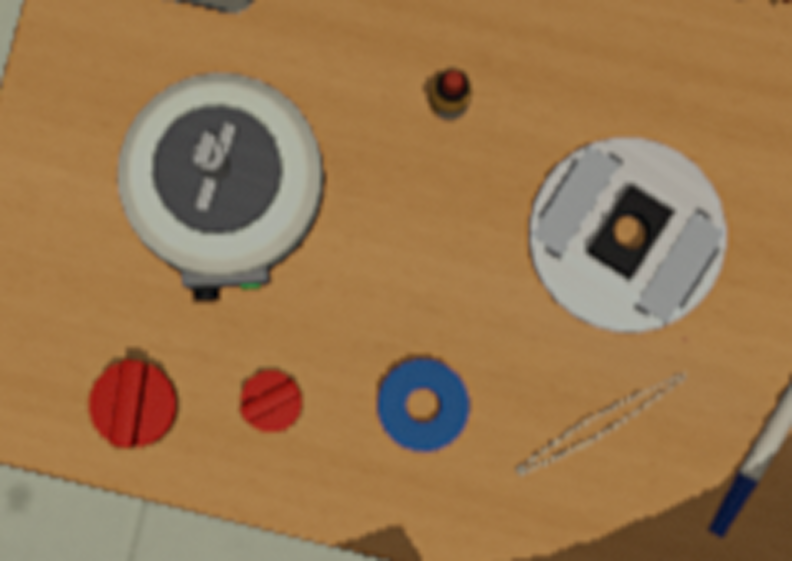

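View pics/s1.png

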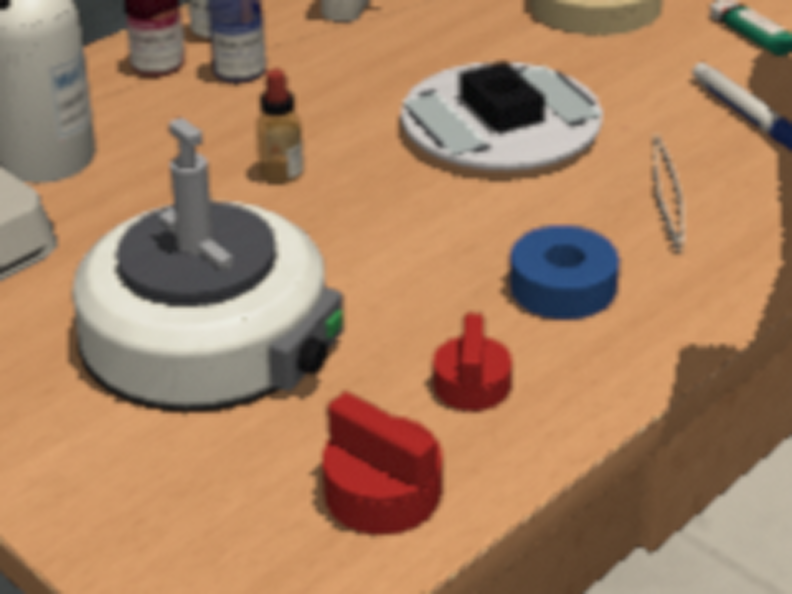

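```bash
cat > h.py <<'E'
from workcell import monitor, optics
import cv2,numpy as np
def ray(f,u,v,z):
    F=210/np.tan(np.radians(f["fovy"])/2);R=np.array(f["R"]);t=np.array(f["t"])
    d=R.T@np.array([(u-f["cx"])/F,(v-f["cy"])/F,1]);c=-R.T@t
    return (c+d*(z-c[2])/d[2]).round(4)
def proj(f,X):
    F=210/np.tan(np.radians(f["fovy"])/2);p=np.array(f["R"])@np.array(X)+np.array(f["t"])
    return np.array([f["cx"]+F*p[0]/p[2],f["cy"]+F*p[1]/p[2]]).round(1)
E
python3 - <<'E'
from h import *
f=optics.grab_frame("top");im=f["frame"]
cv2.imwrite("pics/spz.png",cv2.resize(im[150:225,200:275],None,fx=8,fy=8,interpolation=cv2.INTER_CUBIC))
P=lambda u,v,z:ray(f,170+u/3.3,130+v/3.3,z)
for n,(u,v,z) in dict(hubdisc=(217,169,.06),body=(221,174,.03),rotordisc=(628,234,.012),grip=(629,231,.034),collar=(423,404,.024),knobdisc=(133,403,.026),small=(271,400,.02),bottletop=(454,80,.077),
  bar1=(203,210,.067),bar2=(232,125,.067),kb1=(138,360,.048),kb2=(132,446,.048),ga=(632,182,.034),gb=(673,212,.034),gc=(629,279,.034),gd=(587,248,.034)).items(): print(n,P(u,v,z))
print((-np.array(f["R"]).T@f["t"]))
E
```

```text
hubdisc [ 0.6043 -0.0951  0.06  ]
body [ 0.6057 -0.0951  0.03  ]
rotordisc [ 0.5603 -0.3754  0.012 ]
grip [ 0.5598 -0.3727  0.034 ]
collar [ 0.4456 -0.2301  0.024 ]
knobdisc [ 0.4503 -0.0332  0.026 ]
small [ 0.4505 -0.1266  0.02  ]
bottletop [ 0.6577 -0.2542  0.077 ]
bar1 [ 0.5759 -0.0862  0.067 ]
bar2 [ 0.6326 -0.1061  0.067 ]
kb1 [ 0.4784 -0.0398  0.048 ]
kb2 [ 0.4214 -0.0354  0.048 ]
ga [ 0.5934 -0.3761  0.034 ]
gb [ 0.5721 -0.4031  0.034 ]
gc [ 0.527  -0.3715  0.034 ]
gd [ 0.5487 -0.3438  0.034 ]
[ 0.42531404 -0.19419059  1.16205919]
```

View pics/spz.png

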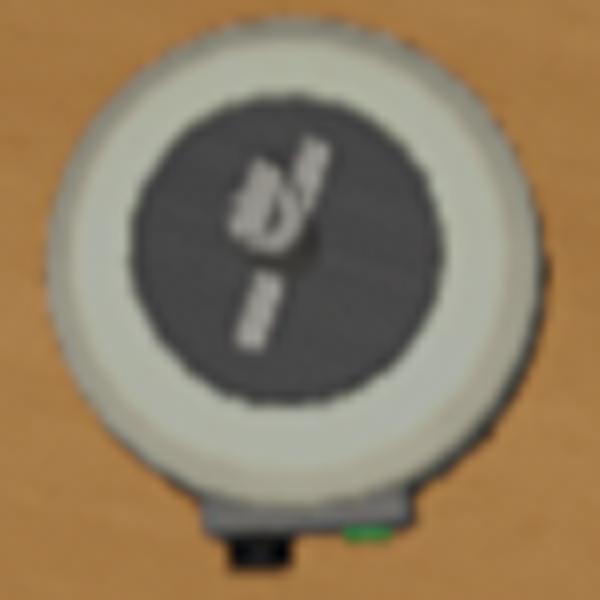

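```bash
cat >> h.py <<'E'
from scipy.spatial.transform import Rotation as Ro
def go(x,y,z,yaw=None):
    s=monitor.observe();r=Ro.from_euler("xyz",s["tool_rot"]);d=r.inv().apply(np.array([x,y,z])-s["position"])*100
    print("pos",s["position"].round(4),"rot",s["tool_rot"].round(4),"q7",s["qpos"][6].round(2),"t",round(float(s["clock"]),2),"w",round(s["grip_width"],4))
    w=None
    if yaw is not None:
        w=(r.inv()*Ro.from_euler("xyz",[np.pi,0,yaw])).as_rotvec().round(4)
    print("d cm",d.round(2),"w",w)
E
python3 -c "
from h import *
f=optics.grab_frame('top')
P=lambda u,v,z:ray(f,200+u/8,150+v/8,z)
a,b=P(250,350,.067),P(316,140,.067);print(a,b,(a+b)/2,np.arctan2(*(b-a)[1::-1]))
print('hub',P(289,250,.06), P(297,260,.035))
go(.56,-.373,.2,-.62)"
```

```text
[ 0.5757 -0.0856  0.067 ] [ 0.6335 -0.1043  0.067 ] [ 0.6046  -0.09495  0.067  ] -0.31290122788038477
hub [ 0.6042 -0.0959  0.06  ] [ 0.6054 -0.0959  0.035 ]
pos [ 0.2461 -0.5745  0.2313] rot [-3.1416  0.      0.4048] q7 -0.11 t 0.7 w 0.0854
d cm [36.79 -6.16  3.13] w [-0.      0.      1.0248]
```

The large red knob could be confused with the small one. In the top picture the large knob is at (210,252) and the small one at (252,251), so I choose (210,252). The only blue ring is at (298,252), and the rotor at (360,201) is unique. The crops above confirm these choices. I move over the rotor now.

```bash
python3 -m handwheel '[{"dx":5.25,"dy":-0.9,"dz":0.3},{"dx":5.25,"dy":-0.9,"dz":0.3},{"dx":5.25,"dy":-0.9,"dz":0.3},{"dx":5.25,"dy":-0.9,"dz":0.3},{"dx":5.25,"dy":-0.9,"dz":0.3},{"dx":5.25,"dy":-0.9,"dz":0.3},{"dx":5.25,"dy":-0.8,"dz":0.3},{"wz":0.17}]'; python3 -m handwheel '[{"wz":0.17},{"wz":0.17},{"wz":0.17},{"wz":0.17},{"wz":0.17},{}]' 60
python3 - <<'E'
from h import *
f=optics.grab_frame("wrist");cv2.imwrite("pics/w1.png",f["frame"])
go(.56,-.373,.2,-.62)
print(f["fovy"],(-np.array(f["R"]).T@f["t"]),f["R"], proj(f,[.56,-.373,.034]))
for d in optics.masks_of("rotor","wrist")[:2]: print(d["p"],d["rect"])
E
```

```text
pos [ 0.2461 -0.5745  0.2313] rot [ 3.1416 -0.      0.4047] q7 -0.11 t 0.75 w 0.0858
d cm [36.79 -6.16  3.13] w [ 0.     -0.      1.0247]
66.35041737871776 [ 0.3087594  -0.54841081  0.37348413] [[ 0.39333247 -0.91939573 -0.00102886]
 [-0.88566118 -0.37920016  0.2679767 ]
 [-0.24676678 -0.10449272 -0.96342484]] [ 198.7 -286.3]schema error: expected keys dx, dy, dz, wx, wy, wz, claw
schema error: expected keys dx, dy, dz, wx, wy, wz, claw
```

View pics/w1.png

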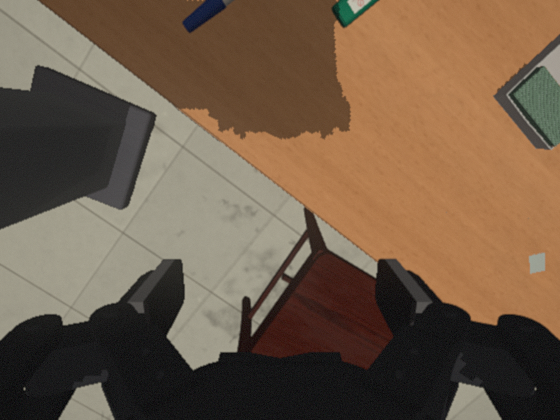

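The view is still of the start: the move was refused because every row needs all seven keys. I resend it with full rows.

```bash
python3 -m handwheel '[{"dx":5.25,"dy":-0.9,"dz":0.3,"wx":0,"wy":0,"wz":0,"claw":100},{"dx":5.25,"dy":-0.9,"dz":0.3,"wx":0,"wy":0,"wz":0,"claw":100},{"dx":5.25,"dy":-0.9,"dz":0.3,"wx":0,"wy":0,"wz":0,"claw":100},{"dx":5.25,"dy":-0.9,"dz":0.3,"wx":0,"wy":0,"wz":0,"claw":100},{"dx":5.25,"dy":-0.9,"dz":0.3,"wx":0,"wy":0,"wz":0,"claw":100},{"dx":5.25,"dy":-0.9,"dz":0.3,"wx":0,"wy":0,"wz":0,"claw":100},{"dx":5.25,"dy":-0.8,"dz":0.3,"wx":0,"wy":0,"wz":0,"claw":100},{"dx":0,"dy":0,"dz":0,"wx":0,"wy":0,"wz":0.17,"claw":100}]' 60; python3 -m handwheel '[{"dx":0,"dy":0,"dz":0,"wx":0,"wy":0,"wz":0.17,"claw":100},{"dx":0,"dy":0,"dz":0,"wx":0,"wy":0,"wz":0.17,"claw":100},{"dx":0,"dy":0,"dz":0,"wx":0,"wy":0,"wz":0.17,"claw":100},{"dx":0,"dy":0,"dz":0,"wx":0,"wy":0,"wz":0.17,"claw":100},{"dx":0,"dy":0,"dz":0,"wx":0,"wy":0,"wz":0.17,"claw":100},{"dx":0,"dy":0,"dz":0,"wx":0,"wy":0,"wz":0,"claw":100}]' 60
python3 - <<'E'
from h import *
f=optics.grab_frame("wrist");cv2.imwrite("pics/w2.png",f["frame"])
go(.56,-.373,.2,-.62)
F=f;print(f["fovy"],(-np.array(f["R"]).T@f["t"]), proj(f,[.56,-.373,.034]))
im=f["frame"].astype(int)
for d in optics.masks_of("rotor","wrist")[:2]:
    print(d["p"],d["rect"])
E
```

```text
clock: 1.8
position: [0.563, -0.3688, 0.2095]
tool_rot: [-3.14, -0.001, 0.238]
force: [-1.4, 0.0, -1.3]
grip_width: 0.0856
finger_force: 0.0
clock: 2.55
position: [0.5597, -0.3726, 0.2103]
tool_rot: [3.141, 0.0, -0.614]
force: [-0.0, -0.1, -0.3]
grip_width: 0.0853
finger_force: 0.0
pos [ 0.5596 -0.3726  0.2102] rot [ 3.1413e+00  1.0000e-04 -6.1120e-01] q7 -1.59 t 2.6 w 0.0854
d cm [0.05 0.01 1.02] w [0.0003 0.0001 0.0088]
66.35041737871776 [ 0.61540345 -0.41221997  0.35239892] [279.4 188.4]
```

View pics/w2.png

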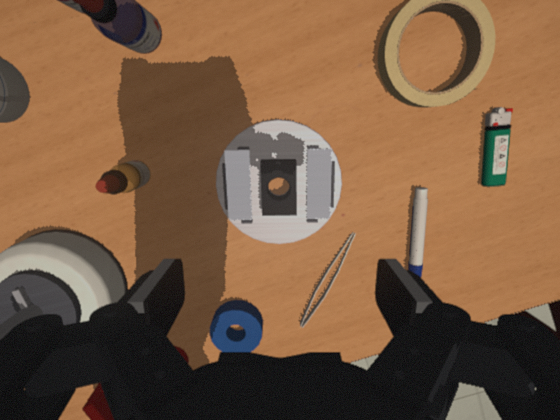

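The rotor's grip is centred at (279,187) and its sides are parallel to the tool axes, so I go down and grip.

```bash
python3 -m handwheel '[{"dx":0,"dy":0,"dz":4.5,"wx":0,"wy":0,"wz":0,"claw":58},{"dx":0,"dy":0,"dz":4.5,"wx":0,"wy":0,"wz":0,"claw":58},{"dx":0,"dy":0,"dz":4.5,"wx":0,"wy":0,"wz":0,"claw":58},{"dx":0,"dy":0,"dz":3.5,"wx":0,"wy":0,"wz":0,"claw":58},{"dx":0,"dy":0,"dz":1,"wx":0,"wy":0,"wz":0,"claw":58},{"dx":0,"dy":0,"dz":0.8,"wx":0,"wy":0,"wz":0,"claw":58},{"dx":0,"dy":0,"dz":0.2,"wx":0,"wy":0,"wz":0,"claw":58},{"dx":0,"dy":0,"dz":0,"wx":0,"wy":0,"wz":0,"claw":58}]' 60;python3 -m handwheel '[{"dx":0,"dy":0,"dz":0,"wx":0,"wy":0,"wz":0,"claw":0},{"dx":0,"dy":0,"dz":0,"wx":0,"wy":0,"wz":0,"claw":0},{"dx":0,"dy":0,"dz":0,"wx":0,"wy":0,"wz":0,"claw":0},{"dx":0,"dy":0,"dz":0,"wx":0,"wy":0,"wz":0,"claw":0}]' 80
```

```text
clock: 3.65
position: [0.56, -0.3731, 0.0212]
tool_rot: [-3.141, -0.001, -0.615]
force: [-0.9, -0.4, 0.5]
grip_width: 0.0496
finger_force: 0.0
clock: 4.15
position: [0.56, -0.3731, 0.0216]
tool_rot: [-3.141, -0.001, -0.615]
force: [-1.5, 0.6, 9.4]
grip_width: 0.0339
finger_force: 81.1
```

```bash
python3 -m handwheel '[{"dx":0,"dy":0,"dz":-1,"wx":0,"wy":0,"wz":0,"claw":0},{"dx":0,"dy":0,"dz":-3,"wx":0,"wy":0,"wz":0,"claw":0},{"dx":0,"dy":0,"dz":-4,"wx":0,"wy":0,"wz":0,"claw":0},{"dx":0,"dy":0,"dz":-4,"wx":0,"wy":0,"wz":0,"claw":0},{"dx":0,"dy":0,"dz":-4,"wx":0,"wy":0,"wz":0,"claw":0},{"dx":0,"dy":0,"dz":-2,"wx":0,"wy":0,"wz":0,"claw":0},{"dx":0,"dy":0,"dz":0,"wx":0,"wy":0,"wz":0,"claw":0}]' 80
python3 - <<'E'
from h import *
f=optics.grab_frame("wrist");cv2.imwrite("pics/w3.png",f["frame"])
print(monitor.observe()["force"])
go(.6043,-.0953,.2,-.313)
E
```

```text
clock: 5.03
position: [0.56, -0.3731, 0.2022]
tool_rot: [-3.141, -0.003, -0.615]
force: [0.0, 0.7, -2.4]
grip_width: 0.0333
finger_force: 80.7
[ 0.44644897 -0.19878748 -3.92901733]
pos [ 0.5595 -0.3727  0.2006] rot [-3.1415e+00 -6.0000e-04 -6.1510e-01] q7 -1.59 t 5.08 w 0.0337
d cm [-12.35 -25.24   0.05] w [-0.     -0.0007 -0.3021]
```

```bash
python3 -m handwheel '[{"dx":-1,"dy":-3,"dz":0,"wx":0,"wy":0,"wz":0,"claw":0},{"dx":-2,"dy":-4,"dz":0,"wx":0,"wy":0,"wz":0,"claw":0},{"dx":-3,"dy":-5,"dz":0,"wx":0,"wy":0,"wz":0,"claw":0},{"dx":-6,"dy":-2,"dz":0,"wx":0,"wy":0,"wz":0,"claw":0},{"dx":-5,"dy":-2,"dz":0,"wx":0,"wy":0,"wz":-0.1,"claw":0},{"dx":-3,"dy":0,"dz":0,"wx":0,"wy":0,"wz":-0.1,"claw":0},{"dx":0,"dy":0,"dz":0,"wx":0,"wy":0,"wz":-0.1,"claw":0},{"dx":0,"dy":0,"dz":0,"wx":0,"wy":0,"wz":0,"claw":0}]' 80
python3 - <<'E'
from h import *
for c in ["top","scene","wrist"]:
    f=optics.grab_frame(c);cv2.imwrite(f"pics/{c}4.png",f["frame"])
    print(c,"head",proj(f,[.6043,-.0953,.136]),"bot54",proj(f,[.6043,-.0953,.114]),"seat",proj(f,[.6043,-.0953,.06]))
    for e in (-.3,.3): print(proj(f,[.6043+e*.1*np.cos(-.313),-.0953+e*.1*np.sin(-.313),.067]))
go(.6043,-.0953,.2,-.313)
a=cv2.imread("pics/scene0.png")[195:265,185:255];b=cv2.imread("pics/top0.png")[150:220,200:270]
cv2.imwrite("pics/c5.png",cv2.resize(np.hstack([a,b]),None,fx=5.7,fy=5.7,interpolation=cv2.INTER_CUBIC))
cv2.imwrite("pics/w5.png",np.vstack([cv2.resize(np.hstack([a,b]),(560,280),interpolation=cv2.INTER_CUBIC),f["frame"][:320]]))
E
```

```text
clock: 6.08
position: [0.4869, -0.1297, 0.1996]
tool_rot: [3.142, 0.001, -0.316]
force: [0.8, -0.0, -3.4]
grip_width: 0.0338
finger_force: 80.6
top head [232.5 175.4] bot54 [233.5 177.1] seat [235.8 181.2]
[231.5 193.7]
[239.6 167.8]
scene head [218.  207.1] bot54 [219.  217.7] seat [221.2 242.8]
[230.9 246.7]
[211.4 232.9]
wrist head [161.   62.3] bot54 [172.9  68. ] seat [194.1  78. ]
[194.7 116.1]
[188.7  35.2]
pos [ 0.4872 -0.13    0.1998] rot [ 3.1414e+00  9.0000e-04 -3.1780e-01] q7 -1.7 t 6.22 w 0.0339
d cm [10.04 -6.96 -0.03] w [ 0.0002  0.0009 -0.0048]
```

View pics/w5.png

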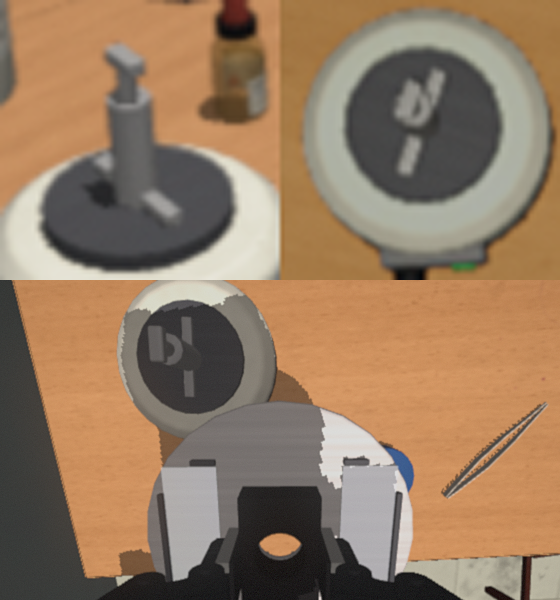

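```bash
python3 - <<'E'
from h import *
f=optics.grab_frame("wrist");im=f["frame"];s=monitor.observe();p=s["position"]
r=Ro.from_euler("xyz",s["tool_rot"])
print("pred bore",proj(f,[p[0],p[1],.212]),proj(f,[p[0],p[1],.20]))
print("cam in tool",r.inv().apply(-np.array(f["R"]).T@f["t"]-p))
hsv=cv2.cvtColor(im,cv2.COLOR_BGR2HSV)
m=np.zeros(im.shape[:2],np.uint8);m[245:285,250:312]=(hsv[245:285,250:312,2]>110);n,l,st,c=cv2.connectedComponentsWithStats(m)
for i in range(1,n): print("bore",st[i],c[i])
g=cv2.cvtColor(im,cv2.COLOR_BGR2GRAY)
# hub disc: dark region
m=((g<85)&(g>30)).astype(np.uint8);m[:, :120]=0;m[:,260:]=0;m[140:]=0
m=cv2.morphologyEx(m,cv2.MORPH_CLOSE,np.ones((15,15)))
cs,_=cv2.findContours(m,0,2);k=max(cs,key=cv2.contourArea);print("hub ell",cv2.fitEllipse(k))
th=np.linspace(0,6.283,60);E=np.array([proj(f,[.6043+.044*np.cos(a),-.0953+.044*np.sin(a),.06]) for a in th],np.float32);print("pred ell",cv2.fitEllipse(E))
m2=((g>88)&(g<175)).astype(np.uint8);m2[:,:145]=0;m2[:,232:]=0;m2[:28]=0;m2[122:]=0
n,l,st,c=cv2.connectedComponentsWithStats(m2)
for i in range(1,n):
    if st[i][4]>30:
        q=np.argwhere(l==i)[:,::-1].astype(np.float32);print(st[i],c[i].round(1),cv2.minAreaRect(q))
cv2.imwrite("pics/w6.png",im)
E
```

```text
pred bore [278.6 277.5] [278.7 265.6]
cam in tool [ 0.0682948   0.00054787 -0.14212221]
bore [259 253  42  24 703] [279.50924609 264.18065434]
hub ell ((190.19883728027344, 76.96186828613281), (103.88715362548828, 114.37077331542969), 150.33370971679688)
pred ell ((193.9623260498047, 75.4721450805664), (106.11424255371094, 117.15845489501953), 156.85476684570312)
[145  28  16  15  70] [148.7  33.5] ((149.2410888671875, 31.508310317993164), (9.552454948425293, 20.51828384399414), 46.97492980957031)
[215  28  17  17 134] [225.9  32.9] ((227.00003051757812, 32.00000762939453), (22.62741470336914, 11.31370735168457), 45.0)
[182  37  10  28 218] [186.4  49.6] ((186.5, 50.5), (27.0, 9.0), 90.0)
[148  46  15  35 407] [155.4  62.9] ((155.5029296875, 63.038238525390625), (34.66681671142578, 12.654923439025879), 85.60128784179688)
[167  54  16  31 261] [174.3  69. ] ((174.5, 69.0), (15.0, 30.0), 0.0)
[184  91  10  26 209] [188.5 103.4] ((188.3827667236328, 103.50689697265625), (25.3679141998291, 8.57341480255127), 86.633544921875)
[145 104  15  18 132] [149.4 115.5] ((152.0, 112.5), (14.0, 17.0), 0.0)
```

```bash
python3 - <<'E'
from h import *
f=optics.grab_frame("wrist")
print("head",ray(f,155.4,62.9,.136));a,b=ray(f,188.5,103.4,.067),ray(f,186.4,49.6,.067);print("barang",np.arctan2(*(b-a)[1::-1]),"ends mid",(ray(f,189.5,116,.067)+ray(f,186,37,.067))/2,"hub",ray(f,190.2,77,.06))
print("neckbase",ray(f,174.5,69,.114))
g=cv2.imread("pics/scene0.png")
go(.605,-.0915,.2,-.34)
E
```

```text
head [ 0.6052 -0.0919  0.136 ]
barang -0.3549661817488583 ends mid [ 0.6049 -0.0919  0.067 ] hub [ 0.6061 -0.0925  0.06  ]
neckbase [ 0.6036 -0.0959  0.114 ]
pos [ 0.4873 -0.13    0.1999] rot [ 3.1414e+00  6.0000e-04 -3.1690e-01] q7 -1.7 t 6.33 w 0.0336
d cm [ 9.98 -7.32 -0.02] w [0.0002 0.0006 0.0231]
```

```bash
python3 -m handwheel '[{"dx":0,"dy":-2.5,"dz":0,"wx":0,"wy":0,"wz":0.02,"claw":0},{"dx":0,"dy":-3.5,"dz":0,"wx":0,"wy":0,"wz":0,"claw":0},{"dx":1,"dy":-1.3,"dz":0,"wx":0,"wy":0,"wz":0,"claw":0},{"dx":0,"dy":0,"dz":0,"wx":0,"wy":0,"wz":0,"claw":0},{"dx":0,"dy":0,"dz":0,"wx":0,"wy":0,"wz":0,"claw":0}]' 80
python3 - <<'E'
from h import *
f=optics.grab_frame("wrist");im=f["frame"];cv2.imwrite("pics/w7.png",im)
g=cv2.cvtColor(im,cv2.COLOR_BGR2GRAY)
c0=proj(f,[.605,-.092,.136]);print(c0,proj(f,[.605,-.092,.067]))
u,v=proj(f,[.605,-.092,.1]).astype(int)
a=g[max(0,v-55):v+65,u-60:u+60];cv2.imwrite("pics/w8.png",cv2.resize(im[max(0,v-70):v+70,u-80:u+80],None,fx=4,fy=4,interpolation=cv2.INTER_CUBIC));print("crop origin",u-80,max(0,v-70))
go(.605,-.092,.2,-.34)
E
```

```text
clock: 6.95
position: [0.5199, -0.065, 0.2001]
tool_rot: [3.141, 0.0, -0.337]
force: [-0.4, 0.7, -2.8]
grip_width: 0.034
finger_force: 80.8
[274.5  82.6] [275.8  91.9]
crop origin 195 18
pos [ 0.5199 -0.065   0.2002] rot [ 3.1411e+00  3.0000e-04 -3.3670e-01] q7 -1.86 t 7.0 w 0.034
d cm [ 8.92 -0.27  0.02] w [0.0005 0.0003 0.0033]
```

View pics/w8.png

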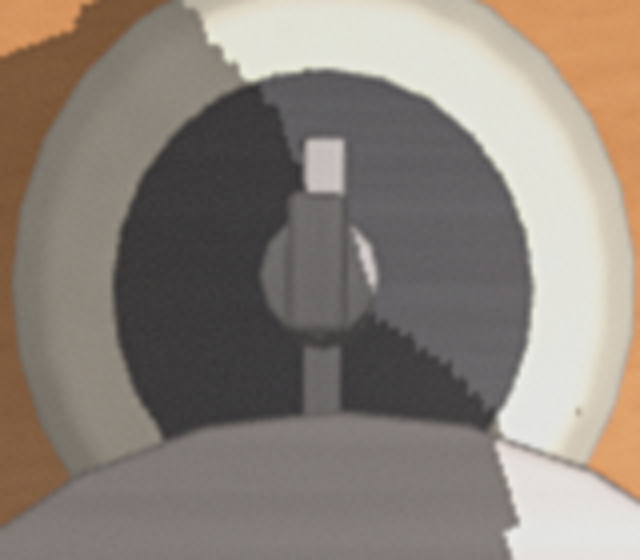

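```bash
python3 - <<'E'
from h import *
f=optics.grab_frame("wrist")
R=lambda u,v,z:ray(f,195+u/4,18+v/4,z)
print(R(318,257.5,.136),R(323.5,270,.06))
a,b=R(321.5,380,.067),R(325,165,.067);print(np.arctan2(*(b-a)[1::-1]))
for e in ((289,319,289,200),(347,316,347,200)):
  a,b=R(e[0],e[1],.136),R(e[2],e[3],.136);print(np.arctan2(*(b-a)[1::-1]))
# bore of rotor relative to tcp
p=monitor.observe()["position"];im=f["frame"]
m=np.zeros(im.shape[:2],np.uint8);m[245:285,250:312]=(cv2.cvtColor(im,cv2.COLOR_BGR2HSV)[245:285,250:312,2]>110);n,l,st,c=cv2.connectedComponentsWithStats(m);print(st[1:],c[1:],proj(f,[p[0],p[1],.212]))
# predict visible bore: intersection of top and bottom circles for bore offsets in tool x
s=monitor.observe();r=Ro.from_euler("xyz",s["tool_rot"]);th=np.linspace(0,6.283,90)
for ox in (-2,-1,0,1,2):
    ms=[]
    for z in (.0124,-.0216):
        pts=np.array([proj(f,p+r.apply([ox/1000+.0115*np.cos(a),.0115*np.sin(a),-z])) for a in th]);k=np.zeros((420,560),np.uint8);cv2.fillPoly(k,[pts.astype(np.int32)],1);ms.append(k)
    k=ms[0]&ms[1];y,x=np.nonzero(k);print(ox,x.min(),x.max(),y.min(),y.max(),y.mean().round(1))
go(.605,-.092,.2,-.35)
E
```

```text
[ 0.6051 -0.0921  0.136 ] [ 0.6101 -0.0938  0.06  ]
-0.35992373980854864
-0.34622777407222566
-0.3314589872307517
[[277 255   6   4  10]
 [281 254  20  22 280]
 [270 257   1   1   1]
 [262 259   5   4   7]
 [267 258   2   2   3]
 [269 260   1   1   1]
 [278 261   2   4   4]
 [281 260   1   1   1]
 [271 263   1   1   1]
 [263 264   1   1   1]
 [265 264   1   1   1]
 [267 265   2   1   2]
 [271 265   1   1   1]
 [272 267   1   2   2]
 [280 267   1   1   1]
 [266 268   2   2   2]
 [269 269   2   2   2]
 [272 270   1   1   1]
 [270 272   2   1   2]] [[278.8        255.8       ]
 [289.675      264.76428571]
 [270.         257.        ]
 [264.14285714 260.85714286]
 [267.33333333 258.33333333]
 [269.         260.        ]
 [278.5        262.5       ]
 [281.         260.        ]
 [271.         263.        ]
 [263.         264.        ]
 [265.         264.        ]
 [267.5        265.        ]
 [271.         265.        ]
 [272.         267.5       ]
 [280.         267.        ]
 [266.5        268.5       ]
 [269.5        269.5       ]
 [272.         270.        ]
 [270.5        272.        ]] [278.5 277.1]
-2 262 294 258 270 263.8
-1 261 295 256 269 262.0
0 261 295 253 267 260.0
1 261 295 251 265 258.1
2 261 295 249 264 256.2
pos [ 0.5199 -0.0649  0.2002] rot [ 3.1412e+00  3.0000e-04 -3.3670e-01] q7 -1.86 t 7.05 w 0.0336
d cm [ 8.92 -0.26  0.02] w [0.0004 0.0003 0.0133]
```

```bash
python3 -m handwheel '[{"dx":3,"dy":-0.1,"dz":0,"wx":0,"wy":0,"wz":0,"claw":0},{"dx":3.5,"dy":-0.1,"dz":0,"wx":0,"wy":0,"wz":0,"claw":0},{"dx":2.4,"dy":-0.1,"dz":0,"wx":0,"wy":0,"wz":0.012,"claw":0},{"dx":0,"dy":0,"dz":1,"wx":0,"wy":0,"wz":0,"claw":0},{"dx":0,"dy":0,"dz":1.5,"wx":0,"wy":0,"wz":0,"claw":0},{"dx":0,"dy":0,"dz":1,"wx":0,"wy":0,"wz":0,"claw":0},{"dx":0,"dy":0,"dz":0,"wx":0,"wy":0,"wz":0,"claw":0},{"dx":0,"dy":0,"dz":0,"wx":0,"wy":0,"wz":0,"claw":0}]' 80
python3 - <<'E'
from h import *
f=optics.grab_frame("wrist");im=f["frame"];cv2.imwrite("pics/w9.png",im)
go(.605,-.092,.2,-.35);s=monitor.observe();print(s["force"],s["moment"])
cv2.imwrite("pics/w9c.png",cv2.resize(im[215:325,200:360],None,fx=4,fy=4,interpolation=cv2.INTER_CUBIC))
E
```

```text
clock: 8.05
position: [0.6054, -0.0904, 0.1657]
tool_rot: [-3.141, -0.0, -0.347]
force: [0.7, -0.5, -2.3]
grip_width: 0.0334
finger_force: 80.8
pos [ 0.6055 -0.0905  0.1658] rot [-3.1414e+00 -6.0000e-04 -3.4720e-01] q7 -1.82 t 8.1 w 0.0336
d cm [ 0.01  0.16 -3.42] w [-0.0002 -0.0006  0.0028]
[ 0.55247167 -0.18078825 -2.47348634] [ 0.00721729 -0.02200193  0.01696075]
```

View pics/w9c.png

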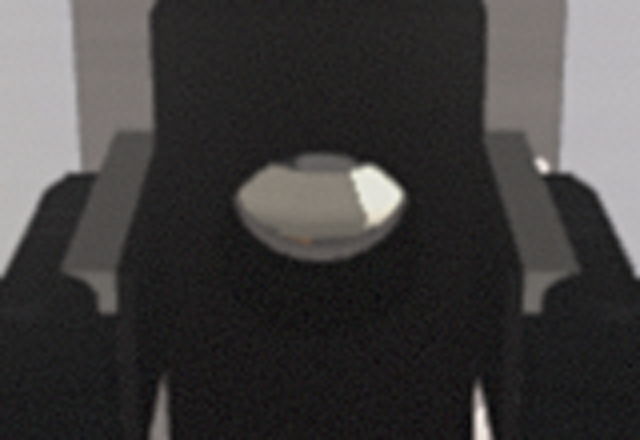

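The bore shows only the spinner body, centred about (280,265), and the head is out of the line of sight. I trim y and feel downwards.

```bash
python3 -m handwheel '[{"dx":0,"dy":0.1,"dz":0.2,"wx":0,"wy":0,"wz":0,"claw":0},{"dx":0,"dy":0,"dz":0.4,"wx":0,"wy":0,"wz":0,"claw":0},{"dx":0,"dy":0,"dz":0.3,"wx":0,"wy":0,"wz":0,"claw":0},{"dx":0,"dy":0,"dz":0.2,"wx":0,"wy":0,"wz":0,"claw":0},{"dx":0,"dy":0,"dz":0,"wx":0,"wy":0,"wz":0,"claw":0}]' 80
python3 -c "
from h import *
go(.605,-.0918,.15,-.35);s=monitor.observe();print(s['force'],s['moment'])"
```

```text
clock: 8.72
position: [0.605, -0.0914, 0.1541]
tool_rot: [3.142, 0.0, -0.347]
force: [-0.1, 0.9, -3.0]
grip_width: 0.0335
finger_force: 80.8
pos [ 0.605  -0.0914  0.1541] rot [ 3.1415e+00  3.0000e-04 -3.4720e-01] q7 -1.81 t 8.72 w 0.0335
d cm [0.02 0.04 0.41] w [0.0001 0.0003 0.0028]
[-0.12966839  0.85040871 -2.99628056] [-0.01146032 -0.03914737 -0.01413643]
```

```bash
python3 -m handwheel '[{"dx":0,"dy":0,"dz":0.5,"wx":0,"wy":0,"wz":0,"claw":0},{"dx":0,"dy":0,"dz":0.6,"wx":0,"wy":0,"wz":0,"claw":0},{"dx":0,"dy":0,"dz":0.6,"wx":0,"wy":0,"wz":0,"claw":0},{"dx":0,"dy":0,"dz":0.5,"wx":0,"wy":0,"wz":0,"claw":0},{"dx":0,"dy":0,"dz":0.4,"wx":0,"wy":0,"wz":0,"claw":0},{"dx":0,"dy":0,"dz":0,"wx":0,"wy":0,"wz":0,"claw":0}]' 80
python3 -c "
from h import *
go(.605,-.0918,.0886,-.35);s=monitor.observe();print(s['force'],s['moment'])"
```

```text
clock: 9.48
position: [0.6049, -0.0914, 0.128]
tool_rot: [3.141, 0.0, -0.347]
force: [0.5, 0.2, -2.4]
grip_width: 0.0336
finger_force: 80.8
pos [ 0.6049 -0.0914  0.128 ] rot [ 3.1415e+00  5.0000e-04 -3.4720e-01] q7 -1.81 t 9.47 w 0.0336
d cm [0.02 0.04 3.94] w [0.0001 0.0005 0.0028]
[ 0.52218438  0.22791983 -2.37376429] [ 0.03431955 -0.01303296  0.03479084]
```

Passing freely over the spindle. I continue to just below bar height.

```bash
python3 -m handwheel '[{"dx":0,"dy":0,"dz":1,"wx":0,"wy":0,"wz":0,"claw":0},{"dx":0,"dy":0,"dz":1.2,"wx":0,"wy":0,"wz":0,"claw":0},{"dx":0,"dy":0,"dz":1,"wx":0,"wy":0,"wz":0,"claw":0},{"dx":0,"dy":0,"dz":0.5,"wx":0,"wy":0,"wz":0,"claw":0},{"dx":0,"dy":0,"dz":0.3,"wx":0,"wy":0,"wz":0,"claw":0},{"dx":0,"dy":0,"dz":0.2,"wx":0,"wy":0,"wz":0,"claw":0},{"dx":0,"dy":0,"dz":0,"wx":0,"wy":0,"wz":0,"claw":0}]' 80
python3 -c "
from h import *
go(.605,-.0918,.0816,-.35);s=monitor.observe();print(s['force'],s['moment'])"
```

```text
clock: 10.35
position: [0.6051, -0.0914, 0.0864]
tool_rot: [-3.142, -0.0, -0.347]
force: [-0.3, 0.1, -2.3]
grip_width: 0.0339
finger_force: 80.8
pos [ 0.6051 -0.0914  0.0864] rot [-3.1415e+00 -1.0000e-04 -3.4720e-01] q7 -1.81 t 10.35 w 0.0339
d cm [0.   0.04 0.48] w [-0.     -0.0001  0.0028]
[-0.31134945  0.08560264 -2.33885068] [-0.00572218  0.02643033  0.03971231]
```

```bash
python3 -m handwheel '[{"dx":0,"dy":0,"dz":0.2,"wx":0,"wy":0,"wz":0,"claw":0},{"dx":0,"dy":0,"dz":0.2,"wx":0,"wy":0,"wz":0,"claw":0},{"dx":0,"dy":0,"dz":0.1,"wx":0,"wy":0,"wz":0,"claw":0},{"dx":0,"dy":0,"dz":0,"wx":0,"wy":0,"wz":0,"claw":0}]' 80
python3 -c "
from h import *
go(.605,-.0918,.0816,-.35);s=monitor.observe();print(s['force'],s['moment'])"
```

```text
clock: 10.85
position: [0.605, -0.0914, 0.0815]
tool_rot: [-3.142, 0.0, -0.347]
force: [-2.7, 0.5, 4.1]
grip_width: 0.0336
finger_force: 81.5
pos [ 0.605  -0.0914  0.0815] rot [-3.1415  0.     -0.3473] q7 -1.81 t 10.85 w 0.0336
d cm [ 0.01  0.04 -0.01] w [-0.      0.      0.0027]
[-2.66287599  0.54130512  4.10887644] [0.17681469 0.5805937  0.03209459]
```

Rotor home: the underside is at 60 mm, with contact. I release, rise and head for the collar.

```bash
python3 -m handwheel '[{"dx":0,"dy":0,"dz":0,"wx":0,"wy":0,"wz":0,"claw":60},{"dx":0,"dy":0,"dz":0,"wx":0,"wy":0,"wz":0,"claw":60},{"dx":0,"dy":0,"dz":-2,"wx":0,"wy":0,"wz":0,"claw":60},{"dx":0,"dy":0,"dz":-4,"wx":0,"wy":0,"wz":0,"claw":60},{"dx":0,"dy":0,"dz":-5,"wx":0,"wy":0,"wz":0,"claw":100},{"dx":0,"dy":0,"dz":-2,"wx":0,"wy":0,"wz":0,"claw":100},{"dx":0,"dy":0,"dz":0,"wx":0,"wy":0,"wz":0,"claw":100}]' 60
python3 -c "
from h import *
f=optics.grab_frame('wrist');cv2.imwrite('pics/w10.png',f['frame'])
m=optics.masks_of('rotor','wrist')
for d in m[:2]: print(d['p'],d['rect'])
go(.4456,-.2301,.2,-.35)
f=optics.grab_frame('top');cv2.imwrite('pics/t10.png',f['frame'])"
```

```text
clock: 11.72
position: [0.6058, -0.0915, 0.2128]
tool_rot: [-3.141, -0.003, -0.347]
force: [0.4, -0.5, 0.0]
grip_width: 0.0851
finger_force: 0.0
0.77 [205.3, 121.7, 150.2, 144.2]
pos [ 0.6048 -0.0913  0.2107] rot [ 3.1415e+00  6.0000e-04 -3.4720e-01] q7 -1.82 t 11.82 w 0.0854
d cm [-10.25  18.46   1.08] w [0.0001 0.0006 0.0028]
```

```bash
python3 -m handwheel '[{"dx":-2,"dy":3.7,"dz":0,"wx":0,"wy":0,"wz":0,"claw":100},{"dx":-2,"dy":3.7,"dz":0,"wx":0,"wy":0,"wz":0,"claw":100},{"dx":-2,"dy":3.7,"dz":0,"wx":0,"wy":0,"wz":0,"claw":100},{"dx":-2.2,"dy":3.7,"dz":0.5,"wx":0,"wy":0,"wz":0,"claw":100},{"dx":-2,"dy":3.7,"dz":0.5,"wx":0,"wy":0,"wz":0,"claw":100},{"dx":0,"dy":0,"dz":0,"wx":0,"wy":0,"wz":0,"claw":100},{"dx":0,"dy":0,"dz":0,"wx":0,"wy":0,"wz":0,"claw":100}]'
cat >> h.py <<'E'
def blue(f,lo=(95,90,30),hi=(125,255,255),roi=None):
    m=cv2.inRange(cv2.cvtColor(f["frame"],cv2.COLOR_BGR2HSV),lo,hi)
    n,l,st,c=cv2.connectedComponentsWithStats(m)
    for i in np.argsort(-st[1:,4])[:3]+1: print(st[i],c[i].round(1))
    return m
E
python3 - <<'E'
from h import *
f=optics.grab_frame("wrist");cv2.imwrite("pics/w11.png",f["frame"])
m=blue(f)
go(.4456,-.2301,.2,-.347)
th=np.linspace(0,6.283,90)
def pr(x,y):
    k=np.zeros((420,560),np.uint8)
    P=np.vstack([[proj(f,[x+.032*np.cos(a),y+.032*np.sin(a),z]) for a in th] for z in (0,.024)]).astype(np.int32)
    cv2.fillConvexPoly(k,cv2.convexHull(P),1)
    B=np.zeros_like(k);C=np.zeros_like(k)
    cv2.fillPoly(B,[np.array([proj(f,[x+.0115*np.cos(a),y+.0115*np.sin(a),.024]) for a in th]).astype(np.int32)],1)
    cv2.fillPoly(C,[np.array([proj(f,[x+.0115*np.cos(a),y+.0115*np.sin(a),0]) for a in th]).astype(np.int32)],1)
    return k&~(B&C)
from scipy.optimize import minimize
def cost(v):
    k=pr(*v)>0;return 1-(k&(m>0)).sum()/(k|(m>0)).sum()
o=minimize(cost,[.4456,-.2301],method="Nelder-Mead",options=dict(initial_simplex=[[.4456,-.2301],[.451,-.2301],[.4456,-.225]]));print(o.x,o.fun)
go(*o.x,.2,-.347)
E
```

```text
clock: 12.75
position: [0.4464, -0.2303, 0.2008]
tool_rot: [-3.141, 0.001, -0.347]
force: [-0.6, -0.2, -0.7]
grip_width: 0.0855
finger_force: 0.0
[ 247  160   61   60 2429] [277.3 189.2]
[473 163  29  43 585] [486.4 183.1]
[512  99   1   2   2] [512.   99.5]
pos [ 0.4467 -0.23    0.2009] rot [-3.1413e+00  5.0000e-04 -3.4630e-01] q7 -1.5 t 12.8 w 0.085
d cm [-0.1   0.05  0.09] w [-0.0003  0.0005  0.0007]
[ 0.44477315 -0.2279628 ] 0.3240456951797158
pos [ 0.4467 -0.23    0.2009] rot [-3.1413e+00  5.0000e-04 -3.4630e-01] q7 -1.5 t 12.8 w 0.085
d cm [-0.25 -0.12  0.09] w [-0.0003  0.0005  0.0007]
```

```bash
cat > ring.py <<'E'
from h import *
from scipy.optimize import minimize
def ring(f,x0,y0,R,H,lo,hi,bore=.0115,dil=40):
    th=np.linspace(0,6.283,90)
    def pr(x,y):
        k=np.zeros((840,1120),np.uint8);c=lambda r,z:np.array([2*proj(f,[x+r*np.cos(a),y+r*np.sin(a),z]) for a in th]).astype(np.int32)
        cv2.fillConvexPoly(k,cv2.convexHull(np.vstack([c(R,0),c(R,H)])),1)
        if bore:
            B=k*0;C=k*0;cv2.fillPoly(B,[c(bore,H)],1);cv2.fillPoly(C,[c(bore,0)],1);k&=1-(B&C)
        return k>0
    im=cv2.resize(f["frame"],(1120,840),interpolation=cv2.INTER_LINEAR)
    m=cv2.inRange(cv2.cvtColor(im,cv2.COLOR_BGR2HSV),lo,hi)>0
    m&=cv2.dilate(pr(x0,y0).astype(np.uint8),np.ones((dil,dil)))>0
    cost=lambda v:1-(pr(*v)&m).sum()/(pr(*v)|m).sum()
    o=minimize(cost,[x0,y0],method="Nelder-Mead",options=dict(initial_simplex=[[x0-.002,y0-.002],[x0+.005,y0],[x0,y0+.005]],xatol=1e-4));print(o.x.round(4),round(o.fun,3));return o.x
E
python3 - <<'E'
from ring import *
f=optics.grab_frame("wrist")
x=ring(f,.4456,-.2301,.032,.024,(95,90,15),(125,255,255));go(*x,.2,-.347)
f=optics.grab_frame("top");ring(f,.4456,-.2301,.032,.024,(95,90,15),(125,255,255),dil=20)
E
```

```text
[ 0.4429 -0.2274] 0.18
pos [ 0.4468 -0.2299  0.201 ] rot [-3.1413e+00  4.0000e-04 -3.4590e-01] q7 -1.5 t 12.85 w 0.0856
d cm [-0.45 -0.1   0.1 ] w [-0.0003  0.0004  0.0011]
[ 0.4436 -0.2321] 1.0
```

```bash
python3 -m handwheel '[{"dx":-0.2,"dy":0,"dz":4,"wx":0,"wy":0,"wz":0,"claw":100},{"dx":0,"dy":0,"dz":5,"wx":0,"wy":0,"wz":0,"claw":100},{"dx":0,"dy":0,"dz":5,"wx":0,"wy":0,"wz":0,"claw":100},{"dx":0,"dy":0,"dz":3.5,"wx":0,"wy":0,"wz":0,"claw":100},{"dx":0,"dy":0,"dz":2,"wx":0,"wy":0,"wz":0,"claw":100},{"dx":0,"dy":0,"dz":0,"wx":0,"wy":0,"wz":0,"claw":60},{"dx":0,"dy":0,"dz":0,"wx":0,"wy":0,"wz":0,"claw":60},{"dx":0,"dy":0,"dz":0,"wx":0,"wy":0,"wz":0,"claw":60}]' 25
python3 -m handwheel '[{"dx":0,"dy":0,"dz":0,"wx":0,"wy":0,"wz":0,"claw":100},{"dx":0,"dy":0,"dz":0,"wx":0,"wy":0,"wz":-0.15,"claw":100},{"dx":0,"dy":0,"dz":0,"wx":0,"wy":0,"wz":-0.18,"claw":100},{"dx":0,"dy":0,"dz":0,"wx":0,"wy":0,"wz":-0.18,"claw":100},{"dx":0,"dy":0,"dz":0,"wx":0,"wy":0,"wz":-0.18,"claw":100},{"dx":0,"dy":0,"dz":0,"wx":0,"wy":0,"wz":-0.18,"claw":100},{"dx":0,"dy":0,"dz":0,"wx":0,"wy":0,"wz":-0.18,"claw":100},{"dx":0,"dy":0,"dz":0,"wx":0,"wy":0,"wz":-0.18,"claw":100}]' 25
```

```text
clock: 13.9
position: [0.4449, -0.2301, 0.0072]
tool_rot: [3.142, -0.002, -0.347]
force: [0.7, -0.4, -0.4]
grip_width: 0.0624
finger_force: 27.6
clock: 14.9
position: [0.4445, -0.2302, 0.0067]
tool_rot: [3.141, 0.0, 0.889]
force: [1.0, 0.1, -0.1]
grip_width: 0.0856
finger_force: 0.0
```

```bash
python3 -m handwheel '[{"dx":0,"dy":0,"dz":0,"wx":0,"wy":0,"wz":-0.17,"claw":100},{"dx":0,"dy":0,"dz":0,"wx":0,"wy":0,"wz":-0.16,"claw":100},{"dx":0,"dy":0,"dz":0,"wx":0,"wy":0,"wz":0,"claw":60},{"dx":0,"dy":0,"dz":0,"wx":0,"wy":0,"wz":0,"claw":60},{"dx":0,"dy":0,"dz":0,"wx":0,"wy":0,"wz":0,"claw":60},{"dx":0,"dy":0,"dz":0,"wx":0,"wy":0,"wz":0,"claw":60}]' 60
python3 -m handwheel '[{"dx":0,"dy":0,"dz":-1,"wx":0,"wy":0,"wz":0,"claw":60},{"dx":0,"dy":0,"dz":-4,"wx":0,"wy":0,"wz":0,"claw":60},{"dx":0,"dy":0,"dz":-5,"wx":0,"wy":0,"wz":0,"claw":60},{"dx":0,"dy":0,"dz":-4,"wx":0,"wy":0,"wz":0,"claw":60},{"dx":0,"dy":0,"dz":-3,"wx":0,"wy":0,"wz":0,"claw":60},{"dx":0,"dy":0,"dz":0,"wx":0,"wy":0,"wz":0,"claw":60},{"dx":0,"dy":0,"dz":0,"wx":0,"wy":0,"wz":0,"claw":60}]'
python3 - <<'E'
from h import *
f=optics.grab_frame("wrist");cv2.imwrite("pics/w12.png",f["frame"])
go(.605,-.0915,.18,1.224);s=monitor.observe();p=s["position"];r=Ro.from_euler("xyz",s["tool_rot"]);print(s["force"])
# tool-frame: bore top rim at z=-(.024-.0067) 
pp=[proj(f,p+r.apply([dx,dy,-.0173])) for dx,dy in((.0115,0),(-.0115,0),(0,.0115),(0,-.0115),(.032,0),(-.032,0),(0,0))];print(pp)
cv2.imwrite("pics/w12c.png",cv2.resize(f["frame"][190:330,180:380],None,fx=4,fy=4,interpolation=cv2.INTER_CUBIC))
E
```

```text
clock: 15.65
position: [0.4444, -0.2303, 0.0071]
tool_rot: [3.141, 0.001, 1.208]
force: [-4.7, 0.7, 20.3]
grip_width: 0.0617
finger_force: 60.2
clock: 16.52
position: [0.4439, -0.2298, 0.1759]
tool_rot: [-3.141, -0.0, 1.211]
force: [0.0, -0.4, -0.6]
grip_width: 0.0614
finger_force: 65.9
pos [ 0.4439 -0.2297  0.1756] rot [-3.1404e+00 -2.0000e-04  1.2119e+00] q7 -0.26 t 16.57 w 0.0615
d cm [18.6  10.23 -0.45] w [-0.0012 -0.0002 -0.0121]
[ 0.34692224 -0.07427005 -1.99465659]
[array([278.4, 256.4]), array([278.5, 304.6]), array([305., 281.]), array([251.8, 281. ]), array([278.3, 209.6]), array([278.5, 344.1]), array([278.4, 281. ])]
```

View pics/w12c.png

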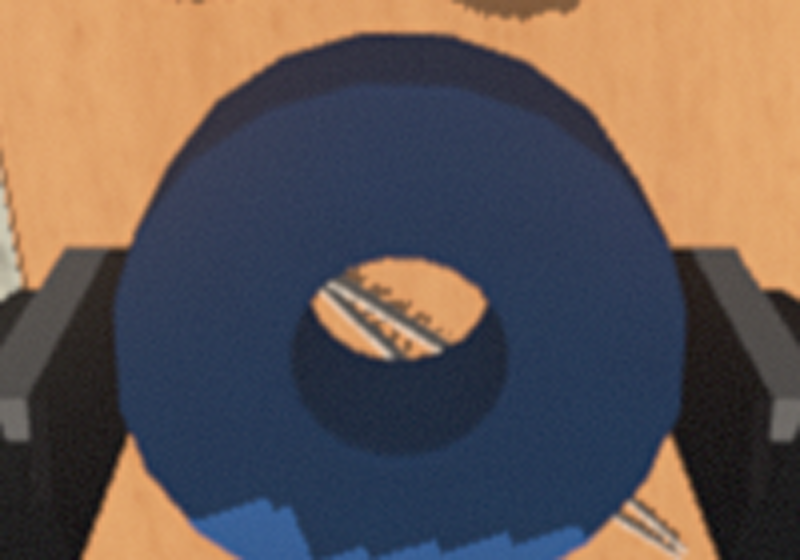

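The collar is held centred: the bore is at (280,279) and was expected at (278,280). I carry it over the spindle.

```bash
python3 -m handwheel '[{"dx":2.5,"dy":1.4,"dz":0,"wx":0,"wy":0,"wz":0,"claw":60},{"dx":4,"dy":2.2,"dz":0,"wx":0,"wy":0,"wz":0,"claw":60},{"dx":4,"dy":2.2,"dz":0,"wx":0,"wy":0,"wz":0,"claw":60},{"dx":4,"dy":2.2,"dz":0,"wx":0,"wy":0,"wz":0,"claw":60},{"dx":3,"dy":1.6,"dz":0,"wx":0,"wy":0,"wz":0,"claw":60},{"dx":1.1,"dy":0.6,"dz":0,"wx":0,"wy":0,"wz":0,"claw":60},{"dx":0,"dy":0,"dz":1,"wx":0,"wy":0,"wz":0,"claw":60},{"dx":0,"dy":0,"dz":0,"wx":0,"wy":0,"wz":0,"claw":60}]'
python3 -c "
from h import *
go(.6046,-.0919,.1,1.21)"
```

```text
clock: 17.58
position: [0.6036, -0.0927, 0.1649]
tool_rot: [-3.139, 0.001, 1.212]
force: [0.3, 0.7, -1.5]
grip_width: 0.0615
finger_force: 65.9
pos [ 0.6036 -0.0927  0.1649] rot [-3.1393e+00  1.2000e-03  1.2116e+00] q7 -0.58 t 17.57 w 0.0615
d cm [0.12 0.09 6.49] w [-0.0023  0.0012  0.0016]
```

```bash
python3 -m handwheel '[{"dx":0.12,"dy":0.08,"dz":0.5,"wx":0,"wy":0,"wz":0,"claw":60},{"dx":0,"dy":0,"dz":0.8,"wx":0,"wy":0,"wz":0,"claw":60},{"dx":0,"dy":0,"dz":0.5,"wx":0,"wy":0,"wz":0,"claw":60},{"dx":0,"dy":0,"dz":0.5,"wx":0,"wy":0,"wz":0,"claw":60},{"dx":0,"dy":0,"dz":0.4,"wx":0,"wy":0,"wz":0,"claw":60},{"dx":0,"dy":0,"dz":0,"wx":0,"wy":0,"wz":0,"claw":60}]'
python3 -c "
from h import *
go(.6046,-.0919,.101,1.21);s=monitor.observe();print(s['force'],s['moment'])"
```

```text
clock: 18.32
position: [0.6058, -0.0907, 0.1389]
tool_rot: [-3.141, 0.0, 1.213]
force: [-2.4, -0.4, -2.6]
grip_width: 0.0616
finger_force: 65.8
pos [ 0.6058 -0.0907  0.1389] rot [-3.1406e+00  4.0000e-04  1.2128e+00] q7 -0.6 t 18.32 w 0.0616
d cm [-0.15 -0.06  3.79] w [-0.001   0.0004  0.0028]
[-2.43718892 -0.39849188 -2.60290022] [-0.0709086   0.52678967 -0.02349194]
```

```bash
python3 -m handwheel '[{"dx":-0.12,"dy":-0.08,"dz":0,"wx":0,"wy":0,"wz":0,"claw":60},{"dx":0,"dy":0,"dz":0.5,"wx":0,"wy":0,"wz":0,"claw":60},{"dx":0,"dy":0,"dz":0.5,"wx":0,"wy":0,"wz":0,"claw":60},{"dx":0,"dy":0,"dz":0.5,"wx":0,"wy":0,"wz":0,"claw":60},{"dx":0,"dy":0,"dz":0.5,"wx":0,"wy":0,"wz":0,"claw":60},{"dx":0,"dy":0,"dz":0,"wx":0,"wy":0,"wz":0,"claw":60}]'
python3 -c "
from h import *
go(.6046,-.0919,.101,1.21);s=monitor.observe();print(s['force'],s['moment'])"
```

```text
clock: 19.08
position: [0.6048, -0.0915, 0.1188]
tool_rot: [-3.141, 0.0, 1.213]
force: [0.1, 0.3, -0.9]
grip_width: 0.0615
finger_force: 65.9
pos [ 0.6048 -0.0915  0.1188] rot [-3.1409e+00  1.0000e-04  1.2128e+00] q7 -0.61 t 19.07 w 0.0615
d cm [-0.05 -0.    1.78] w [-0.0007  0.0001  0.0028]
[ 0.1242834   0.31620274 -0.93192623] [-0.00919715  0.04488005  0.03556681]
```

```bash
python3 -m handwheel '[{"dx":0,"dy":0,"dz":0.6,"wx":0,"wy":0,"wz":0,"claw":60},{"dx":0,"dy":0,"dz":0.6,"wx":0,"wy":0,"wz":0,"claw":60},{"dx":0,"dy":0,"dz":0.3,"wx":0,"wy":0,"wz":0,"claw":60},{"dx":0,"dy":0,"dz":0.15,"wx":0,"wy":0,"wz":0,"claw":60},{"dx":0,"dy":0,"dz":0.1,"wx":0,"wy":0,"wz":0,"claw":60},{"dx":0,"dy":0,"dz":0,"wx":0,"wy":0,"wz":0,"claw":60}]'
python3 -c "
from h import *
go(.6046,-.0919,.101,1.21);s=monitor.observe();print(s['force'],s['moment'])"
```

```text
clock: 19.82
position: [0.605, -0.0915, 0.1018]
tool_rot: [3.142, -0.0, 1.213]
force: [-0.2, -0.2, -1.6]
grip_width: 0.0616
finger_force: 65.9
pos [ 0.605  -0.0915  0.1018] rot [ 3.1415 -0.      1.2128] q7 -0.63 t 19.82 w 0.0616
d cm [-0.05 -0.03  0.08] w [ 0.     -0.      0.0028]
[-0.18170961 -0.202918   -1.56986673] [-0.02614062  0.0292667   0.01527779]
```

```bash
python3 -m handwheel '[{"dx":0,"dy":0,"dz":0.1,"wx":0,"wy":0,"wz":0,"claw":60},{"dx":0,"dy":0,"dz":0,"wx":0,"wy":0,"wz":0,"claw":60},{"dx":0,"dy":0,"dz":0,"wx":0,"wy":0,"wz":0,"claw":100},{"dx":0,"dy":0,"dz":0,"wx":0,"wy":0,"wz":0,"claw":100},{"dx":0,"dy":0,"dz":-3,"wx":0,"wy":0,"wz":0,"claw":100},{"dx":0,"dy":0,"dz":-4,"wx":0,"wy":0,"wz":0,"claw":100},{"dx":0,"dy":0,"dz":-4,"wx":0,"wy":0,"wz":0,"claw":100},{"dx":0,"dy":0,"dz":0,"wx":0,"wy":0,"wz":0,"claw":100}]'
python3 -c "
from h import *
f=optics.grab_frame('wrist');cv2.imwrite('pics/w13.png',f['frame']);blue(f,lo=(95,90,15))
print(proj(f,[.605,-.0917,.118]),proj(f,[.605,-.0917,.106]))
go(.4503,-.0345,.2,-.077)"
```

```text
clock: 20.82
position: [0.6064, -0.0915, 0.2137]
tool_rot: [3.137, -0.001, 1.213]
force: [0.3, 0.7, -0.8]
grip_width: 0.0852
finger_force: 0.0
[ 238  170   80   77 3882] [277.4 205.7]
[482 224   2   2   3] [482.3 224.7]
[340 362   2   2   2] [340.5 362.5]
[277. 211.] [277.1 206.9]
pos [ 0.6055 -0.0916  0.2118] rot [ 3.1395e+00 -3.0000e-04  1.2126e+00] q7 -0.56 t 20.88 w 0.0856
d cm [ -0.09 -16.54   1.15] w [ 0.0016 -0.0016  1.2896]
```

```bash
python3 -m handwheel '[{"dx":0,"dy":-3,"dz":0,"wx":0,"wy":0,"wz":0,"claw":100},{"dx":0,"dy":-4.5,"dz":0,"wx":0,"wy":0,"wz":0,"claw":100},{"dx":0,"dy":-5,"dz":0,"wx":0,"wy":0,"wz":0,"claw":100},{"dx":-0.1,"dy":-4,"dz":0,"wx":0,"wy":0,"wz":0.1,"claw":100},{"dx":0,"dy":0,"dz":0.3,"wx":0,"wy":0,"wz":0.18,"claw":100},{"dx":0,"dy":0,"dz":0.3,"wx":0,"wy":0,"wz":0.18,"claw":100},{"dx":0,"dy":0,"dz":0.3,"wx":0,"wy":0,"wz":0.18,"claw":100},{"dx":0,"dy":0,"dz":0.3,"wx":0,"wy":0,"wz":0.18,"claw":100}]'
python3 -m handwheel '[{"dx":0,"dy":0,"dz":0,"wx":0,"wy":0,"wz":0.18,"claw":70},{"dx":0,"dy":0,"dz":0,"wx":0,"wy":0,"wz":0.18,"claw":70},{"dx":0,"dy":0,"dz":0,"wx":0,"wy":0,"wz":0.11,"claw":70},{"dx":0,"dy":0,"dz":0,"wx":0,"wy":0,"wz":0,"claw":70},{"dx":0,"dy":0,"dz":0,"wx":0,"wy":0,"wz":0,"claw":70}]'
python3 - <<'E'
from h import *
f=optics.grab_frame("wrist");im=f["frame"];cv2.imwrite("pics/w14.png",im)
go(.4503,-.0345,.2,-.077)
h=cv2.cvtColor(im,cv2.COLOR_BGR2HSV);m=(((h[...,0]<8)|(h[...,0]>172))&(h[...,1]>150)&(h[...,2]>40)).astype(np.uint8)
n,l,st,c=cv2.connectedComponentsWithStats(m)
for i in np.argsort(-st[1:,4])[:3]+1: print(st[i],c[i].round(1))
u,v=proj(f,[.4503,-.0345,.048]);print(u,v,[proj(f,[.4503+a*np.cos(-.077),-.0345+a*np.sin(-.077),.048]) for a in(-.03,.03)])
cv2.imwrite("pics/w14c.png",cv2.resize(im[int(v)-60:int(v)+60,int(u)-80:int(u)+80],None,fx=5,fy=5,interpolation=cv2.INTER_CUBIC));print(int(u)-80,int(v)-60)
E
```

```text
clock: 21.88
position: [0.4496, -0.0347, 0.1978]
tool_rot: [-3.141, 0.001, 0.387]
force: [-0.2, 1.0, -0.1]
grip_width: 0.0851
finger_force: 0.0
clock: 22.5
position: [0.4499, -0.0346, 0.1984]
tool_rot: [3.142, 0.001, -0.074]
force: [-0.4, -0.4, -0.8]
grip_width: 0.0597
finger_force: 0.0
pos [ 0.4499 -0.0347  0.1985] rot [-3.1416e+00  6.0000e-04 -7.5100e-02] q7 -1.82 t 22.55 w 0.0599
d cm [ 0.04 -0.02 -0.15] w [-0.      0.0006  0.0019]
[ 244  158   59   67 2844] [273.3 189.6]
[ 343  160   49   43 1497] [365.3 180.4]
[539 314   8   3  15] [542.9 314.9]
279.0 194.0 [array([279. , 224.5]), array([279.1, 161.9])]
199 134
```

View pics/w14c.png

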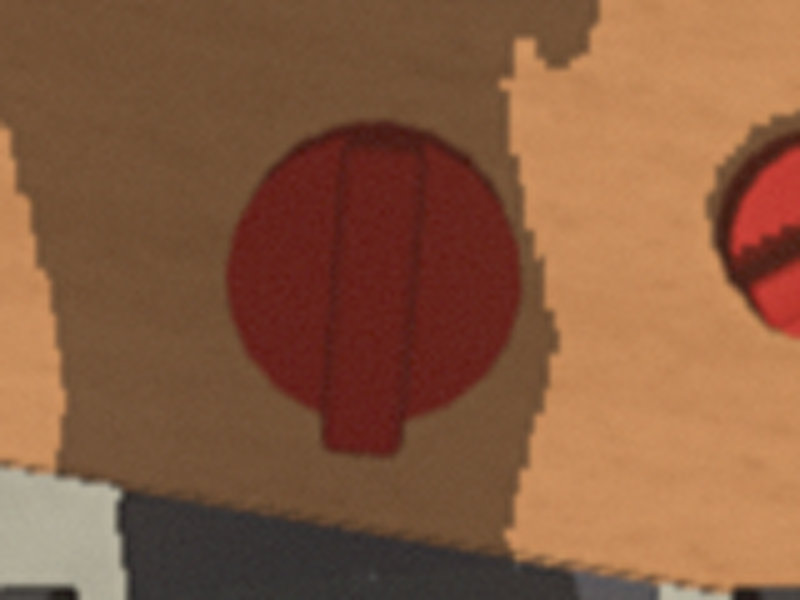

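The large knob's bar runs from (276,164) to (271,225) in the wrist picture. The small knob is at right, near (365,180).

```bash
python3 - <<'E'
from h import *
f=optics.grab_frame("wrist")
b,a=ray(f,276,164,.048),ray(f,271.2,225,.048);print(a,b,(a+b)/2,np.arctan2(*(b-a)[1::-1]),np.linalg.norm(b-a))
e=[ray(f,199+u/5,134+v/5,.048) for u,v in((326,420),(348,160),(404,420),(424,160))]
print(np.arctan2(*(e[1]-e[0])[1::-1]),np.arctan2(*(e[3]-e[2])[1::-1]))
m=(a+b)/2;go(m[0],m[1],.03,np.arctan2(*(b-a)[1::-1]))
E
```

```text
[ 0.4206 -0.0247  0.048 ] [ 0.4786 -0.0339  0.048 ] [ 0.4496 -0.0293  0.048 ] -0.15731009216105943 0.05872512239237996
-0.16943908013206185 -0.1470048421929163
pos [ 0.45   -0.0347  0.1986] rot [-3.1416e+00  4.0000e-04 -7.5500e-02] q7 -1.82 t 22.6 w 0.06
d cm [-0.07 -0.53 16.86] w [-0.      0.0004  0.0818]
```

```bash
python3 -m handwheel '[{"dx":-0.05,"dy":-0.5,"dz":3,"wx":0,"wy":0,"wz":0.082,"claw":50},{"dx":0,"dy":0,"dz":4,"wx":0,"wy":0,"wz":0,"claw":50},{"dx":0,"dy":0,"dz":4,"wx":0,"wy":0,"wz":0,"claw":50},{"dx":0,"dy":0,"dz":3,"wx":0,"wy":0,"wz":0,"claw":50},{"dx":0,"dy":0,"dz":1.5,"wx":0,"wy":0,"wz":0,"claw":50},{"dx":0,"dy":0,"dz":1.2,"wx":0,"wy":0,"wz":0,"claw":50},{"dx":0,"dy":0,"dz":0,"wx":0,"wy":0,"wz":0,"claw":50}]'
python3 -m handwheel '[{"dx":0,"dy":0,"dz":0,"wx":0,"wy":0,"wz":0,"claw":0},{"dx":0,"dy":0,"dz":0,"wx":0,"wy":0,"wz":0,"claw":0},{"dx":0,"dy":0,"dz":0,"wx":0,"wy":0,"wz":0,"claw":0},{"dx":0,"dy":0,"dz":0,"wx":0,"wy":0,"wz":0,"claw":0},{"dx":0,"dy":0,"dz":0,"wx":0,"wy":0,"wz":0,"claw":0}]' 80
```

```text
clock: 23.48
position: [0.45, -0.0296, 0.0317]
tool_rot: [3.142, 0.0, -0.159]
force: [-0.1, 0.7, -0.5]
grip_width: 0.0427
finger_force: 0.0
clock: 24.1
position: [0.4505, -0.0297, 0.0328]
tool_rot: [-3.141, -0.001, -0.159]
force: [-2.8, 0.7, 12.6]
grip_width: 0.0139
finger_force: 78.5
```

```bash
python3 -m handwheel '[{"dx":0,"dy":0,"dz":-1,"wx":0,"wy":0,"wz":0,"claw":0},{"dx":0,"dy":0,"dz":-4,"wx":0,"wy":0,"wz":0,"claw":0},{"dx":0,"dy":0,"dz":-5,"wx":0,"wy":0,"wz":0,"claw":0},{"dx":0,"dy":0,"dz":-4.5,"wx":0,"wy":0,"wz":0,"claw":0},{"dx":0,"dy":0,"dz":-2,"wx":0,"wy":0,"wz":0,"claw":0},{"dx":0,"dy":0,"dz":0,"wx":0,"wy":0,"wz":0,"claw":0},{"dx":0,"dy":0,"dz":0,"wx":0,"wy":0,"wz":0,"claw":0}]'
python3 - <<'E'
from h import *
f=optics.grab_frame("wrist");im=f["frame"];cv2.imwrite("pics/w15.png",im)
go(.605,-.0917,.195,-.347);s=monitor.observe();p=s["position"];r=Ro.from_euler("xyz",s["tool_rot"]);print(s["force"],s["grip_width"])
# knob disc rim: top of disc at tool z = -(0.026-.0325)
h=cv2.cvtColor(im,cv2.COLOR_BGR2HSV);m=(((h[...,0]<8)|(h[...,0]>172))&(h[...,1]>150)&(h[...,2]>30)).astype(np.uint8);m[:,340:]=0;m[:,:215]=0
n,l,st,c=cv2.connectedComponentsWithStats(m)
for i in np.argsort(-st[1:,4])[:2]+1: print(st[i],c[i].round(1))
print("far bar end",proj(f,p+r.apply([.03,0,-.0155])),"disc far rim top/bot",proj(f,p+r.apply([.03,0,.0065])),proj(f,p+r.apply([.03,0,.0325])))
th=np.linspace(0,6.283,90);H=np.array([proj(f,p+r.apply([.03*np.cos(a),.03*np.sin(a),z])) for a in th for z in(.0065,.0325)]);print("disc bbox",H.min(0),H.max(0))
E
```

```text
clock: 24.98
position: [0.4496, -0.0297, 0.1965]
tool_rot: [3.141, 0.0, -0.159]
force: [-0.2, 1.0, -1.7]
grip_width: 0.0137
finger_force: 78.6
pos [ 0.4495 -0.0296  0.1962] rot [ 3.1414e+00  1.2000e-03 -1.5910e-01] q7 -1.92 t 25.02 w 0.0141
d cm [16.34  3.66  0.1 ] w [0.0003 0.0012 0.1879]
[-0.75316744  0.21168552 -1.38547194] 0.014061390027595861
[ 222  194  116  144 8267] [279.7 252.1]
far bar end [278.4 215.1] disc far rim top/bot [278.6 201.9] [278.7 190.3]
disc bbox [219.1 190.3] [338.2 311.8]
```

```bash
python3 -m handwheel '[{"dx":2.5,"dy":0.6,"dz":0,"wx":0,"wy":0,"wz":0,"claw":0},{"dx":4,"dy":0.9,"dz":0,"wx":0,"wy":0,"wz":0,"claw":0},{"dx":4.5,"dy":1,"dz":0,"wx":0,"wy":0,"wz":0,"claw":0},{"dx":3.5,"dy":0.8,"dz":0,"wx":0,"wy":0,"wz":0,"claw":0},{"dx":1.9,"dy":0.4,"dz":0,"wx":0,"wy":0,"wz":0.09,"claw":0},{"dx":0,"dy":0,"dz":0.8,"wx":0,"wy":0,"wz":0.1,"claw":0},{"dx":0,"dy":0,"dz":0,"wx":0,"wy":0,"wz":0,"claw":0},{"dx":0,"dy":0,"dz":0,"wx":0,"wy":0,"wz":0,"claw":0}]'
python3 -c "
from h import *
go(.6062,-.0921,.15,-.347)"
```

```text
clock: 26.02
position: [0.6058, -0.0919, 0.1885]
tool_rot: [3.141, 0.001, -0.347]
force: [-0.5, 0.3, -0.7]
grip_width: 0.0133
finger_force: 78.6
pos [ 0.6058 -0.0919  0.1885] rot [ 3.1414e+00  8.0000e-04 -3.4660e-01] q7 -1.97 t 26.02 w 0.0133
d cm [0.05 0.   3.85] w [0.0002 0.0008 0.0004]
```

```bash
python3 -m handwheel '[{"dx":0,"dy":0,"dz":0.8,"wx":0,"wy":0,"wz":0,"claw":0},{"dx":0,"dy":0,"dz":0.6,"wx":0,"wy":0,"wz":0,"claw":0},{"dx":0,"dy":0,"dz":0.4,"wx":0,"wy":0,"wz":0,"claw":0},{"dx":0,"dy":0,"dz":0.3,"wx":0,"wy":0,"wz":0,"claw":0},{"dx":0,"dy":0,"dz":0.3,"wx":0,"wy":0,"wz":0,"claw":0},{"dx":0,"dy":0,"dz":0,"wx":0,"wy":0,"wz":0,"claw":0}]'
python3 -c "
from h import *
go(.6062,-.0921,.1505,-.347);s=monitor.observe();print(s['force'],s['moment'])"
```

```text
clock: 26.78
position: [0.606, -0.0922, 0.1646]
tool_rot: [3.141, 0.0, -0.349]
force: [0.6, 0.4, -1.0]
grip_width: 0.0137
finger_force: 78.6
pos [ 0.606  -0.0922  0.1646] rot [ 3.1415e+00  3.0000e-04 -3.4920e-01] q7 -1.98 t 26.77 w 0.0137
d cm [ 0.02 -0.02  1.41] w [ 0.0001  0.0003 -0.0022]
[ 0.59597287  0.39633414 -1.01430297] [0.00491815 0.0218221  0.00297393]
```

```bash
python3 -m handwheel '[{"dx":0,"dy":0,"dz":0.4,"wx":0,"wy":0,"wz":0,"claw":0},{"dx":0,"dy":0,"dz":0.4,"wx":0,"wy":0,"wz":0,"claw":0},{"dx":0,"dy":0,"dz":0.3,"wx":0,"wy":0,"wz":0,"claw":0},{"dx":0,"dy":0,"dz":0.2,"wx":0,"wy":0,"wz":0,"claw":0},{"dx":0,"dy":0,"dz":0.1,"wx":0,"wy":0,"wz":0,"claw":0},{"dx":0,"dy":0,"dz":0,"wx":0,"wy":0,"wz":0,"claw":0}]'
python3 -c "
from h import *
go(.605,-.0917,.1505,1.224);s=monitor.observe();print(s['force'],s['moment'])"
```

```text
clock: 27.52
position: [0.6061, -0.0922, 0.1509]
tool_rot: [-3.142, -0.0, -0.349]
force: [-0.1, -0.2, -0.5]
grip_width: 0.0139
finger_force: 78.8
pos [ 0.6061 -0.0922  0.1509] rot [-3.1416e+00 -2.0000e-04 -3.4930e-01] q7 -1.98 t 27.52 w 0.0139
d cm [-0.12 -0.    0.04] w [ 1.0000e-04 -2.0000e-04 -1.5733e+00]
[-0.0712398  -0.17697166 -0.46617539] [-0.01269498  0.0924159  -0.03022703]
```

```bash
python3 -m handwheel '[{"dx":0,"dy":-0.02,"dz":0.02,"wx":0,"wy":0,"wz":-0.175,"claw":0},{"dx":0,"dy":-0.02,"dz":0,"wx":0,"wy":0,"wz":-0.175,"claw":0},{"dx":0,"dy":-0.02,"dz":0,"wx":0,"wy":0,"wz":-0.175,"claw":0},{"dx":0,"dy":-0.02,"dz":0,"wx":0,"wy":0,"wz":-0.175,"claw":0},{"dx":0,"dy":-0.02,"dz":0,"wx":0,"wy":0,"wz":-0.175,"claw":0},{"dx":0,"dy":-0.02,"dz":0,"wx":0,"wy":0,"wz":-0.175,"claw":0},{"dx":0,"dy":-0.02,"dz":0,"wx":0,"wy":0,"wz":-0.175,"claw":0},{"dx":0,"dy":-0.02,"dz":0,"wx":0,"wy":0,"wz":-0.175,"claw":0}]'
python3 -m handwheel '[{"dx":0,"dy":-0.02,"dz":0,"wx":0,"wy":0,"wz":-0.175,"claw":0},{"dx":0,"dy":0,"dz":0,"wx":0,"wy":0,"wz":0,"claw":0},{"dx":0,"dy":0,"dz":0,"wx":0,"wy":0,"wz":0,"claw":0}]'
python3 -c "
from h import *
go(.605,-.0917,.1505,1.224);s=monitor.observe();print(s['force'],s['moment'])"
```

```text
clock: 28.52
position: [0.6059, -0.0908, 0.1509]
tool_rot: [3.141, -0.0, 1.056]
force: [0.7, -0.0, 0.4]
grip_width: 0.0141
finger_force: 78.9
clock: 28.9
position: [0.6057, -0.0907, 0.1509]
tool_rot: [3.141, -0.0, 1.222]
force: [0.9, -0.9, 4.3]
grip_width: 0.0143
finger_force: 79.3
pos [ 0.6057 -0.0907  0.1509] rot [ 3.1410e+00 -1.0000e-04  1.2215e+00] q7 -0.66 t 28.9 w 0.0143
d cm [-0.12 -0.04  0.04] w [ 0.0006 -0.0001 -0.0025]
[ 0.94659045 -0.9369405   4.29786586] [-0.09706891 -0.14422716  0.02028779]
```

```bash
python3 -m handwheel '[{"dx":0,"dy":0,"dz":0,"wx":0,"wy":0,"wz":0,"claw":50},{"dx":0,"dy":0,"dz":0,"wx":0,"wy":0,"wz":0,"claw":50},{"dx":0,"dy":0,"dz":0,"wx":0,"wy":0,"wz":0,"claw":50},{"dx":0,"dy":0,"dz":-3,"wx":0,"wy":0,"wz":0,"claw":50},{"dx":0,"dy":0,"dz":-4,"wx":0,"wy":0,"wz":0,"claw":50},{"dx":-3,"dy":0,"dz":-4,"wx":0,"wy":0,"wz":0,"claw":50},{"dx":-3,"dy":0,"dz":0,"wx":0,"wy":0,"wz":0,"claw":50},{"dx":0,"dy":0,"dz":0,"wx":0,"wy":0,"wz":0,"claw":50}]'
python3 - <<'E'
from h import *
go(.605,-.0917,.15,1.224)
f=optics.grab_frame("wrist");im=f["frame"];cv2.imwrite("pics/w16.png",im)
h=cv2.cvtColor(im,cv2.COLOR_BGR2HSV)
m=(((h[...,0]<8)|(h[...,0]>172))&(h[...,1]>150)&(h[...,2]>30)).astype(np.uint8)
n,l,st,c=cv2.connectedComponentsWithStats(m)
for i in np.argsort(-st[1:,4])[:2]+1: print("red",st[i],c[i].round(1))
th=np.linspace(0,6.283,90);X=np.array([.605,-.0917,0])
H=np.array([proj(f,X+[.03*np.cos(a),.03*np.sin(a),z]) for a in th for z in(.118,.144)]+[proj(f,X+[s*.03*np.cos(1.224)+q*.008*np.sin(1.224),s*.03*np.sin(1.224)-q*.008*np.cos(1.224),.166]) for s in(-1,1) for q in(-1,1)]);print("pred knob bbox",H.min(0),H.max(0))
blue(f,lo=(95,90,15))
H=np.array([proj(f,X+[.032*np.cos(a),.032*np.sin(a),z]) for a in th for z in(.094,.118)]);print("pred collar",H.min(0),H.max(0))
E
```

```text
clock: 29.9
position: [0.5845, -0.1496, 0.2608]
tool_rot: [3.141, 0.001, 1.222]
force: [0.2, 0.1, -0.3]
grip_width: 0.0426
finger_force: 0.0
pos [ 0.5845 -0.1496  0.2608] rot [3.1413e+00 1.2000e-03 1.2220e+00] q7 -0.48 t 29.9 w 0.0426
d cm [ 6.16 -0.06 11.07] w [ 0.0003  0.0012 -0.002 ]
red [ 243   86   74   82 4271] [279.9 126.9]
red [ 527  138   33   44 1158] [545.4 159.4]
pred knob bbox [240.   82.8] [316.8 169.4]
[423 407  27  13 185] [436.8 414.2]
[459 293  13   5  36] [465.5 295.1]
[452 281   4   9  14] [453.2 284.3]
pred collar [241.3  86.5] [315.8 163.4]
```

```bash
python3 - <<'E'
from h import *
X=np.array([.605,-.0917,0]);th=np.linspace(0,6.283,90)
for c in ("top","scene"):
    f=optics.grab_frame(c);cv2.imwrite(f"pics/{c}17.png",f["frame"])
    for n in("oil_bottle","collar","lock_knob","rotor"):
        for d in optics.masks_of(n,c)[:2]: print(c,n,round(d["p"],2),d["rect"])
    for n,R,a,b in(("collar",.032,.094,.118),("knobdisc+bar",.03,.118,.166),("rotor",.068,.068,.074)):
        H=np.array([proj(f,X+[R*np.cos(t),R*np.sin(t),z]) for t in th for z in(a,b)]);print(" pred",n,H.min(0),(H.max(0)-H.min(0)).round(1))
E
```

```text
top oil_bottle 0.43 [300.5, 150.6, 12.8, 9.9]
 pred collar [216.3 161.5] [31.3 31.7]
 pred knobdisc+bar [214.2 157.7] [31.7 33. ]
 pred rotor [202.4 149.3] [62.5 61.9]
scene oil_bottle 0.88 [238.3, 195.0, 13.7, 27.4]
scene lock_knob 0.93 [201.0, 185.4, 34.8, 41.1]
scene lock_knob 0.7 [290.6, 267.0, 26.1, 28.3]
scene rotor 0.72 [200.3, 183.3, 33.5, 44.9]
scene rotor 0.6 [180.4, 217.4, 78.4, 46.1]
 pred collar [198.9 207.3] [37.4 31. ]
 pred knobdisc+bar [197.3 184.5] [37.1 41.5]
 pred rotor [180.9 217.3] [76.1 45.7]
```

```bash
python3 -c "
from workcell import job_done
print(job_done())"
```

```text
the job is handed in; nothing more can be done
None
```

I handed the job in at about 30 s: the rotor is home on the drive bar, the collar lies on it, the red knob is on and turned a quarter turn, and the bottle still stands. The force readings and last pictures agree with this, but I did not pull-test the lock and the collar was mostly hidden in the last pictures.

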